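# Cull the damaged tins into the reject drawer

## Robot

A 6-joint arm with a two-finger parallel gripper is mounted at the origin on the work surface. World frame = base frame: x ahead of the robot, y to its left, z up, the work surface at z = 0. Lengths are in mm, angles in rad, forces in N, time in s.
With the tool pointing down it reaches from about 300 to 775 mm from the base axis. Payload 14.6 kg.
Tool frame: the origin (TCP) lies on the centre line of the jaws, within the pads' length; the fingertips stand 19 mm ahead of it and the grasp point (between the pads) is the TCP (bot.tip_reach is the distance from the TCP to the fingertips, in mm); y points along the fingers, x is the direction in which the jaws open and shut, and the axes are right-handed (so a half turn about y gives the same grasp; the last joint's range is limited). The gripper opens to 85 mm and grips with 20 to 120 N. Pads are 22 mm wide; open, the fingers measure 114 mm over their backs; the gripper's body (76 mm by 85 mm) begins 54 mm behind the grasp point. The pads swing forward as they close: fully open they stand 13 mm farther back than shut.
Start: joints at [1.13, 0.3, 1.521, -0, 1.321, -0.067], TCP at [200.832, 512.012, 250.281] pointing down, gripper open.
Joint ranges: [-3.03, 3.03], [-0.79, 2.21], [0.23, 2.52], [-1.04, 4.18], [0, 3.07], [-2.55, 2.55]. Speed limits (rad/s): [2.22, 2.22, 2.57, 3.14, 3.14, 3.14].

## Interface

Orientations are given as a unit quaternion [w, x, y, z].
In Python, from rig import bot gives the robot as it stands. Calls block until the motion is done:
- bot.move_to(position, orientation): joint-space move of the TCP to a pose.
- bot.servo_line(position, attitude=None, speed=150, until_force=None): straight line of the TCP; attitude=None keeps the orientation; speed is the mean speed in mm/s. With until_force (N) it stops when the force on the tool has changed by that much, and returns True; else False.
- bot.move_joints(angles): joint-space move.
- bot.move_gripper(opening, grip_force=None): finger opening in mm; grip_force is the grip in N (None keeps the last); returns when the fingers have stopped.
- bot.dwell(seconds).
- bot.ik(position, orientation): joint angles nearest the present ones, or None.
- bot.read_state(): the state.
- bot.read_camera(name): name is "scene" or "top"; returns a dict with "image" (480x640x3 uint8, blue, green, red), "depth" (480x640 float32, mm along the optical axis (not along the pixel's ray), 0 where there is no reading), "fovy" (degrees; the focal length in pixels is half the picture's height over the tangent of half this angle, whatever the lens; pixels are square), "cx", "cy" (the principal point, pixels), "eye" and "attitude" of the camera in the world. Camera axes: x right, y down, z forward; pixel columns grow to the right and rows downward; lengths in mm; the calibration is good to about 2 mm. A picture is of the moment at which its call begins.
A pose or a line that the arm cannot do raises bot.MotionError and nothing moves.
- bot.finish_job(): hands the job in, once; it reports no verdict.
The state is a dict: "clock": time; "joint_positions": joint angles; "qvel": joint speeds; "effort": joint torques, N m; "ee_pos": TCP position; "tool_rot": TCP orientation; "ft_force": force on the tool from outside, world axes, zero at the start; "moment": the same for the moment, N m; "grip_width": finger opening in mm.
Only numpy, scipy, OpenCV 4.12 (cv2) and the standard library are available. Lean on these libraries where they do the work, as an engineer would, in place of code of your own. Each camera call takes 0.05 s, during which the arm holds its last target. There are 200 camera calls.

## Task

Two of the six tins in the two near rows of the cardboard tray are damaged: one is kinked so that its top leans over, the other has its upper part squashed into a flat oval. Set both down gently (not dropped) standing upright in the open drawer of the grey cabinet, then push the drawer fully home so that its catch holds it, with both tins still standing inside. Leave the sound tins and all the other goods where they stand.

Things in the scene. Friction and masses are not known exactly. Their poses are not given: they have to be found in the camera images.
- tin_bent: Damaged tin, same make, kinked at mid-height: 56 mm round foot, upper half leans to its own +x; lid centre 21 mm to +x, 76 mm up, sloping down 24 degrees to +x (edge 65 to 87 mm up). Across its own y it is 56 mm wide at all heights, sides upright: best pinched across y, 50 mm above the foot, 5 mm to +x. 0.18 to 0.31 kg, stands stably. Origin: centre of its underside; z up.
- tin_squashed: Damaged tin, same make, upper part squashed flat: round 56 mm foot up to 20 mm, tapering to a flat-sided oval, above 50 mm up 65 to 68 mm long along its own x and 34 to 36 mm wide across its own y (flats nearly upright: best pinched across y, 65 mm up). 83 mm tall, 0.18 to 0.31 kg, stands stably. Origin: centre of its underside; z up.
- tin_a: A sound tin: straight-sided upright cylinder, bare metal ends with a plain pale paper label, 56 mm diameter (58 mm over the rims), 85 mm tall, about 0.24 kg. It stands in the cardboard tray and stays there. Origin: centre of its underside; z points up.
- tin_b: A sound tin: straight-sided upright cylinder, bare metal ends with a plain pale paper label, 56 mm diameter (58 mm over the rims), 85 mm tall, about 0.24 kg. It stands in the cardboard tray and stays there. Origin: centre of its underside; z points up.
- tin_c: A sound tin: straight-sided upright cylinder, bare metal ends with a plain pale paper label, 56 mm diameter (58 mm over the rims), 85 mm tall, about 0.24 kg. It stands in the cardboard tray and stays there. Origin: centre of its underside; z points up.
- tin_d: A sound tin: straight-sided upright cylinder, bare metal ends with a plain pale paper label, 56 mm diameter (58 mm over the rims), 85 mm tall, about 0.24 kg. It stands in the cardboard tray and stays there. Origin: centre of its underside; z points up.
- tray: Shallow open cardboard tray, fixed, 350 mm (x) by 360 mm (y), rim 30 mm high, floor and walls 4 mm. Nine places 108 mm apart in rows and columns about its centre: six tins (four sound, two damaged, any order, turned any way) in the two rows nearer the robot (its x about -108 and 0 mm); a jar, a fish tin and a packet in the far row. Origin: centre of its underside.
- drawer_floor (a point): Point on the drawer's inner floor, 22 mm above the table, on its centre line, 70 mm behind the inside of its front wall; moves with the drawer. x points into the cabinet (the way it closes), y to the drawer's left, z up. Inner floor: x -70 to +165 mm, y -103 to +103 mm. Side walls 49 mm above the floor; top edge of the front panel 103 mm above the table.
- drawer_handle (a point): Middle of the drawer's horizontal bar handle (120 mm long along y, about 12 mm thick, 35 mm out from the front panel's face, 85 mm above the table). Same axes as drawer_floor; the drawer closes along +x.
- drawer (a joint): How far the drawer is open, in m: 0 fully home, 0.14 to 0.17 at the start, at most 0.19. Slides along the cabinet's x, about 1 N friction. Between about 18 and 8 mm open a sprung catch resists with up to about 5 N; let go there, the drawer springs back to about 18 mm; pushed past 8 mm, the catch draws it home and keeps it there.
- cabinet: Low grey metal cabinet, fixed, 280 mm (x) by 260 mm (y), 145 mm high, one drawer opening to its own -x (towards the robot). Open by q, the drawer's floor is open from above for q minus 6 mm from the inside of its front wall; the rest is under the cabinet's top. 111 mm headroom above the floor: standing tins pass. Thin clipboard on top. Origin: centre of its underside; x points to its back.
- jar: Amber glass jar with a black cap, 60 mm diameter, 88 mm tall, in the tray's far row; stays. Origin: centre of its underside.
- fish_tin: Flat rounded fish tin, 100 x 60 x 26 mm, in the tray's far row; stays. Origin: centre of its underside.
- packet: Plain food packet, 50 x 75 mm, 90 mm tall, in the tray's far row; stays. Origin: centre of its underside.
- tape_roll: Roll of brown packing tape lying flat, 100 mm across, 48 mm high, at the right near the robot; stays. Origin: centre of its underside.
- tea_box: Plain box, 130 x 70 x 65 mm, at the left of the tray; stays. Origin: centre of its underside.

How it is judged:
By the outcome, as a careful person would: the job done as asked, in the order asked, and still so for the second after the job is handed in, with the robot touching nothing.
It also fails if it takes over 72 s, if anything falls off the work surface, if the arm or the gripper's body presses on something with over 40 N, if the wrist force passes 120 N, or if a joint passes its speed limit or range.

## Working session

There is one attempt and no reset: what is moved stays moved. The work goes in short steps, each a Python script; the robot and the scene stay as the last script left them, time stands still between calls to the robot, and variables do not carry over. Pictures are saved under pics/ and viewed, about 8 in all and at most 12, crops included, and the job is handed in when it is done.

```bash
mkdir -p pics && ls && cat > h.py <<'E'
import numpy as np, cv2
from scipy.spatial.transform import Rotation as R
from rig import bot
def cam(n):
    c=bot.read_camera(n); q=c["attitude"]; c["q"]=q
    c["R"]=R.from_quat(np.roll(q,-1)).as_matrix(); c["f"]=240/np.tan(np.radians(c["fovy"])/2); return c
def cloud(c):
    v,u=np.mgrid[0:480,0:640]; d=c["depth"]
    p=np.stack([(u-c["cx"])/c["f"]*d,(v-c["cy"])/c["f"]*d,d],-1)
    w=p@c["R"].T+np.array(c["eye"]); w[d==0]=np.nan; return w
E
python3 - <<'E'
from h import *
for n in("top","scene"):
    c=cam(n); cv2.imwrite(f"pics/{n}0.png",c["image"]); print(n,c["fovy"],c["cx"],c["cy"],c["eye"],c["q"],[k for k in c])
    np.savez(f"{n}0.npz",w=cloud(c),im=c["image"])
s=bot.read_state(); print(s["tool_rot"],s["clock"],s["grip_width"],s["ft_force"])
E
```

```text
pics
top 42.24867916919911 306.2233589399625 241.48440034527155 [ 219.67070138   29.57049537 1585.20236232] [-0.07293822  0.70928986 -0.69716888  0.07445445] ['image', 'depth', 'fovy', 'cx', 'cy', 'eye', 'attitude', 'q', 'R', 'f']
scene 43.23194574185615 315.86953274958813 241.51319201187215 [1235.80248228  857.09849452 1627.34489658] [-0.10337617  0.31659372  0.90208139 -0.27446483] ['image', 'depth', 'fovy', 'cx', 'cy', 'eye', 'attitude', 'q', 'R', 'f']
[-0.58400578  0.58439467  0.39804908 -0.39871926] 0.1 85.22133352851233 [ 0.54969339 -0.20856857 -0.05269208]
```

View pics/top0.png

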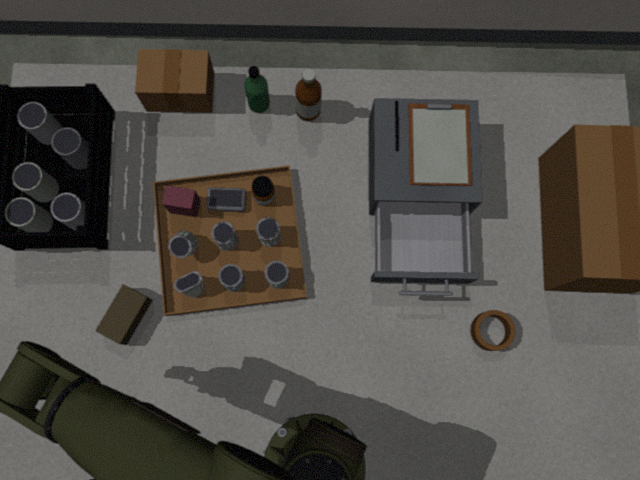

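View pics/scene0.png

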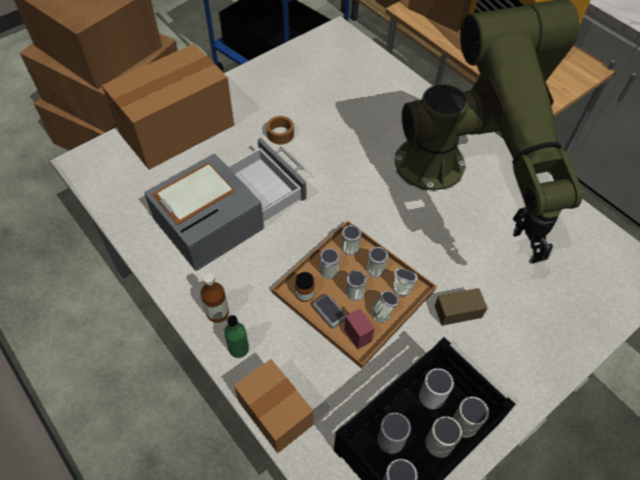

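The top view shows the drawer open around px (423,240) and the tray around (230,240). The squashed tin looks to be at (188,284); the bent tin is probably at (182,245). I'll enlarge the tins and measure.

```bash
python3 - <<'E'
from h import *
T=np.load("top0.npz");S=np.load("scene0.npz")
a=cv2.resize(T["im"][170:315,150:310],None,fx=3.6,fy=3.6,interpolation=3)
b=cv2.resize(S["im"][215:350,270:440],None,fx=3.4,fy=3.4,interpolation=3)
h=max(a.shape[0],b.shape[0]); pad=lambda i:cv2.copyMakeBorder(i,0,h-i.shape[0],0,0,0)
im=np.hstack([pad(a),pad(b)]); im=cv2.resize(im,None,fx=800/im.shape[1],fy=800/im.shape[1]); im=cv2.convertScaleAbs(im,alpha=1.7)
cv2.imwrite("pics/crop0.png",im)
# cluster tall points, both views
for nm,D in(("top",T),("scene",S)):
    w=D["w"]; hsv=cv2.cvtColor(D["im"],cv2.COLOR_BGR2HSV)
    m=(w[...,2]>45)&(w[...,2]<95)&(w[...,0]>200)&(w[...,0]<720)&(w[...,1]>-20)&(w[...,1]<420)
    n,l,st,ce=cv2.connectedComponentsWithStats(m.astype(np.uint8))
    for i in range(1,n):
        if st[i,4]<40: continue
        p=w[l==i]; top=p[p[:,2]>np.nanmax(p[:,2])-8]
        r=cv2.minAreaRect(p[:,:2].astype(np.float32))
        print(nm,ce[i].round(),st[i,4],"zmax",np.percentile(p[:,2],[50,98]).round(),"mean",p.mean(0).round(1),"rect",np.round(r[0]),np.round(r[1]),round(r[2]))
w=T["w"]; hsv=cv2.cvtColor(T["im"],cv2.COLOR_BGR2HSV)
# cabinet/drawer
c=lambda lo,hi,x0,x1,y0,y1:w[(w[...,2]>lo)&(w[...,2]<hi)&(w[...,0]>x0)&(w[...,0]<x1)&(w[...,1]>y0)&(w[...,1]<y1)]
for nm,lo,hi in(("cabtop",138,155),("front",95,110),("handle",75,94),("floor",17,27)):
    p=c(lo,hi,100,750,-500,-60); r=cv2.minAreaRect(p[:,:2].astype(np.float32))
    print(nm,len(p),np.round(p.mean(0)),np.round(r[0],1),np.round(r[1],1),round(r[2],2))
m=cv2.inRange(hsv,(5,80,40),(20,255,255)); m[:160]=0;m[:,:150]=0;m[320:]=0;m[:,312:]=0
p=w[(m>0)&(w[...,2]>20)&(w[...,2]<38)]; r=cv2.minAreaRect(p[:,:2].astype(np.float32)); print("tray",np.round(r[0],1),np.round(r[1],1),round(r[2],2))
E
```

```text
top [263. 189.] 442 zmax [89. 94.] mean [671.  140.6  81.5] rect [675. 141.] [56. 57.] 55
top [181. 201.] 510 zmax [90. 95.] mean [637.3 344.5  83.1] rect [644. 349.] [77. 53.] 82
top [268. 230.] 468 zmax [89. 95.] mean [565.2 124.4  85.8] rect [568. 125.] [58. 57.] 46
top [224. 234.] 467 zmax [89. 95.] mean [552.4 232.5  85.8] rect [555. 234.] [57. 56.] 29
top [182. 244.] 541 zmax [79. 94.] mean [527.7 337.1  77.7] rect [531. 338.] [56. 73.] 68
top [277. 273.] 455 zmax [89. 94.] mean [457.   99.2  86.7] rect [459. 100.] [57. 56.] 2
top [231. 276.] 468 zmax [89. 94.] mean [446.9 210.6  86.3] rect [450. 212.] [58. 55.] 47
top [189. 283.] 466 zmax [87. 94.] mean [430.1 313.3  82.2] rect [431. 315.] [41. 69.] 34
scene [351. 236.] 332 zmax [87. 94.] mean [465.6 105.4  80.2] rect [461. 101.] [63. 56.] 37
scene [377. 258.] 353 zmax [87. 94.] mean [456.1 217.   80.6] rect [451. 212.] [63. 57.] 30
scene [329. 260.] 346 zmax [88. 95.] mean [574.8 130.6  81.2] rect [569. 125.] [61. 55.] 50
scene [404. 278.] 372 zmax [84. 94.] mean [439.  319.5  77.8] rect [436. 316.] [46. 67.] 20
scene [355. 282.] 366 zmax [88. 94.] mean [562.  239.3  80.9] rect [557. 235.] [59. 58.] 22
scene [304. 284.] 334 zmax [85. 95.] mean [684.8 150.   77.7] rect [681. 144.] [59. 56.] 19
scene [385. 303.] 443 zmax [77. 93.] mean [538.  342.8  73.8] rect [530. 341.] [79. 59.] 4
scene [358. 327.] 455 zmax [89. 95.] mean [650.9 354.7  80.8] rect [645. 349.] [81. 54.] 81
cabtop 5017 [ 688. -263.  146.] [ 689.3 -263.2] [121.4 261.6] 0.02
front 712 [ 467. -260.  102.] [ 579.1 -263.1] [338.2 260.4] 0.0
handle 542 [ 463. -257.   86.] [ 578.8 -261. ] [259.2 339.3] 89.56
floor 4930 [ 565. -267.   22.] [ 402.7 -290.7] [387.7 641.5] 83.74
tray [555.4 229.5] [351.8 359.8] 8.28
```

View pics/crop0.png

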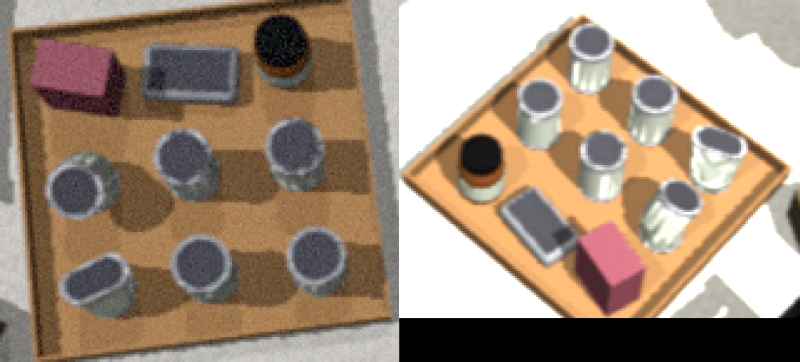

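The bent tin is the middle-row left one, at (182,244) in the top view. The squashed one is the near-row left one, at (189,283). Next: their yaw, and the cabinet and drawer frame.

```bash
python3 - <<'E'
from h import *
T=np.load("top0.npz");S=np.load("scene0.npz")
for nm,D in(("top",T),("scene",S)):
    w=D["w"]; g=cv2.cvtColor(D["im"],cv2.COLOR_BGR2GRAY); hsv=cv2.cvtColor(D["im"],cv2.COLOR_BGR2HSV)
    near=lambda x,y,r:np.hypot(w[...,0]-x,w[...,1]-y)<r
    p=w[near(431,315,48)&(w[...,2]>72)]; r=cv2.minAreaRect(p[:,:2].astype(np.float32))
    e=np.linalg.eigh(np.cov(p[:,:2].T)); v=e[1][:,1]
    print(nm,"sq",len(p),p.mean(0).round(1),np.round(r[0],1),np.round(r[1],1),r[2],"pca yaw",np.degrees(np.arctan2(v[1],v[0])),np.sqrt(e[0]).round(1))
    p=w[near(530,338,50)&(w[...,2]>62)]
    for k in range(8):
        A=np.c_[p[:,:2]-[530,338],np.ones(len(p))]; 
        if k==0: q=p
        A=np.c_[q[:,:2]-[530,338],np.ones(len(q))]; co=np.linalg.lstsq(A,q[:,2],rcond=None)[0]
        res=p[:,2]-np.c_[p[:,:2]-[530,338],np.ones(len(p))]@co; q=p[abs(res)<max(3.5,14-2*k)]
    c,rr=cv2.minEnclosingCircle(q[:,:2].astype(np.float32))
    d=-co[:2]/np.hypot(*co[:2])
    print(nm,"bent",len(q),"slope",np.degrees(np.arctan(np.hypot(*co[:2]))),"dir",np.degrees(np.arctan2(d[1],d[0])),"lid",q.mean(0).round(1),"circ",np.round(c),round(rr),"foot",(q.mean(0)[:2]-21*d).round(1))
    # lower-body points, for axis
    f=lambda lo,hi,x0,x1,y0,y1:w[(w[...,2]>lo)&(w[...,2]<hi)&(w[...,0]>x0)&(w[...,0]<x1)&(w[...,1]>y0)&(w[...,1]<y1)]
    for n2,a in(("cab",(135,160,550,1000,-450,-80)),("panel",(94,112,425,520,-400,-120)),("handle",(70,95,400,457,-400,-120)),("inner",(17,27,470,640,-345,-180))):
        p=f(*a)
        if len(p)>20:
            r=cv2.minAreaRect(p[:,:2].astype(np.float32)); print(nm,n2,len(p),np.round(np.nanmean(p,0),1),np.round(r[0],1),np.round(r[1],1),round(r[2],2),"x5/95",np.percentile(p[:,0],[2,98]).round(1),"y",np.percentile(p[:,1],[2,98]).round(1))
    p=f(94,112,425,520,-400,-120); print("panel slope dx/dy",np.polyfit(p[:,1],p[:,0],1))
    m=(w[...,2]>138)&(w[...,2]<155)&(w[...,0]>550)&(w[...,0]<760)&(w[...,1]>-390)&(w[...,1]<-140)
    if nm=="top":
        cols=[(np.nanmin(np.where(m[:,u],w[:,u,0],np.nan)),np.nanmean(w[:,u,1][m[:,u]])) for u in range(640) if m[:,u].sum()>20]
        cols=np.array(cols); print("cab front edge",np.polyfit(cols[:,1],cols[:,0],1),np.median(cols[:,0]))
E
```

```text
top sq 402 [432.  315.   87.2] [432.6 315.8] [37.6 69. ] 31.907384872436523 pca yaw 117.4984992039111 [10.2 18.6]
top bent 294 slope 23.399827939583016 dir 172.4118834378391 lid [521.7 339.   81.4] circ [523. 340.] 29 foot [542.5 336.2]
top cab 10885 [ 757.4 -262.   146.9] [ 762.9 -263.8] [262.3 269.6] 89.82 x5/95 [633. 889.] y [-387.8 -137.6]
top panel 683 [ 456.8 -260.4  102.3] [ 447.6 -263.6] [255.9  35.6] 89.95 x5/95 [449.6 464.6] y [-384.6 -141. ]
top handle 497 [ 430.5 -264.1   86.4] [ 433.  -261.6] [251.1  47.6] 89.89 x5/95 [410.1 451.1] y [-375.  -147.4]
top inner 3238 [ 558.8 -262.9   21.8] [ 559.3 -262.5] [161.2 164.8] 0.06 x5/95 [482.5 636.8] y [-341.8 -183.8]
panel slope dx/dy [1.07330628e-03 4.57072113e+02]
cab front edge [5.33985006e-04 6.30326728e+02] 630.0099661557874
scene sq 276 [436.  317.2  86.7] [433.5 315.1] [41.8 67.5] 21.00644874572754 pca yaw 116.86214301145878 [11.  18.7]
scene bent 155 slope 14.678948472078723 dir 160.2205051721808 lid [523.7 341.2  81.1] circ [527. 340.] 30 foot [543.4 334.1]
scene cab 5757 [ 768.1 -254.8  147. ] [ 762.9 -262.6] [272.  269.2] 89.72 x5/95 [636.3 892.4] y [-387.3 -134.5]
scene panel 314 [ 459.4 -261.1  102.1] [ 447.8 -261.3] [256.6  45.6] 89.77 x5/95 [448.5 469. ] y [-382.6 -137.7]
scene handle 126 [ 422.9 -255.2   88.3] [ 433.  -231.8] [188.5  46. ] 89.5 x5/95 [410.4 455.3] y [-324.4 -141.5]
scene inner 847 [ 526.2 -262.9   22.4] [ 531.9 -265.1] [159.8 124.2] 89.56 x5/95 [471.6 581. ] y [-341.5 -190.3]
panel slope dx/dy [2.7582534e-04 4.5949644e+02]
```

Measurements agree with the given sizes:

| Item | Measured |
|---|---|
| Bent tin | foot (543,336), lean direction 172°, lid slope 23° |
| Squashed tin | (432,315.5), long axis 117° |
| Cabinet | yaw ≈ 0, centre line y = -263, front edge x ≈ 628 |
| Drawer | inner front x ≈ 465 |

Going for the bent tin.

```bash
cat >> h.py <<'E'
def ori(deg):
    a=np.radians(deg); x=np.array([np.cos(a),np.sin(a),0]); y=np.array([0,0,-1.])
    return np.roll(R.from_matrix(np.c_[x,y,np.cross(x,y)]).as_quat(),1)
def best(pos,degs):
    q0=np.array(bot.read_state()["joint_positions"]); o=[]
    for d in degs:
        q=bot.ik(pos,ori(d))
        if q is not None: o.append((np.abs(np.array(q)-q0).max(),d,np.round(q,2)))
    return sorted(o,key=lambda t:t[0])
def st(m=""):
    s=bot.read_state(); print(m,"t",round(s["clock"],1),"tcp",np.round(s["ee_pos"],1),"grip",round(s["grip_width"],1),"F",np.round(s["ft_force"],1)); return s
E
python3 - <<'E'
from h import *
for p,ds in(((537.5,337,230),(82,262)),((545,-222,230),(90,270)),((432,315.5,230),(27,207)),((545,-316,230),(90,270)),((385,-263,200),(90,270))):
    print(p,best(p,ds))
b=best((537.5,337,180),(82,262)); d=b[0][1]
bot.move_gripper(76); bot.move_to((537.5,337,180),ori(d)); bot.servo_line((537.5,337,54),speed=80,until_force=8) and print("hit")
st("down",); c=cam("scene"); cv2.imwrite("pics/pre.png",cv2.resize(c["image"][130:400,240:480],None,fx=2.2,fy=2.2))
E
```

```text
(537.5, 337, 230) [(np.float64(0.8622719784379552), 82, array([ 0.5 ,  0.51,  1.28, -0.  ,  1.35, -0.93])), (np.float64(2.2793206751518387), 262, array([ 0.5 ,  0.51,  1.28, -0.  ,  1.35,  2.21]))]
(545, -222, 230) [(np.float64(1.5794430771455643), 270, array([-0.45,  0.4 ,  1.43, -0.  ,  1.31,  1.12])), (np.float64(1.9532460434510153), 90, array([-0.45,  0.4 ,  1.43, -0.  ,  1.31, -2.02]))]
(432, 315.5, 230) [(np.float64(0.5680742085843782), 27, array([ 0.56,  0.28,  1.59, -0.  ,  1.27,  0.09]))]
(545, -316, 230) [(np.float64(1.713967221521319), 270, array([-0.58,  0.49,  1.3 , -0.  ,  1.35,  0.99])), (np.float64(2.0877701878267705), 90, array([-0.58,  0.49,  1.3 , -0.  ,  1.35, -2.15]))]
(385, -263, 200) [(np.float64(1.8082749044489967), 270, array([-0.68,  0.16,  1.81, -0.  ,  1.17,  0.89])), (np.float64(2.1820778707544477), 90, array([-0.68,  0.16,  1.81, -0.  ,  1.17, -2.25]))]
down t 3.5 tcp [537.7 337.1  54.5] grip 75.9 F [-0.7 -0.8  0.3]
```

View pics/pre.png

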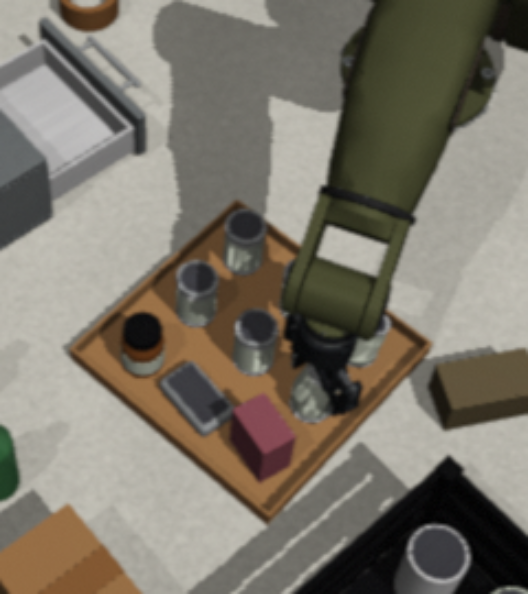

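The fingers straddle the bent tin, at about (315,390) in the crop, clear of its neighbours. Gripping and carrying it to the drawer.

```bash
python3 - <<'E'
from h import *
bot.move_gripper(40,35); st("gripped")
bot.servo_line((537.5,337,235),speed=120); s=st("lifted")
if s["grip_width"]<45: raise SystemExit
bot.move_to((545,-222,235),ori(90)); bot.servo_line((545,-222,95),speed=110); st("above")
c=cam("scene"); cv2.imwrite("pics/ab.png",cv2.resize(c["image"][100:280,130:370],None,fx=2.6,fy=2.6))
E
```

```text
gripped t 3.9 tcp [537.7 337.1  54.5] grip 55.3 F [-1.3 -0.2  5.1]
lifted t 5.5 tcp [537.3 336.9 234.2] grip 55.1 F [ 0.1 -1.  -2.4]
above t 9.0 tcp [ 545.3 -222.1   95.7] grip 54.9 F [-0.2  0.7 -1.7]
```

View pics/ab.png

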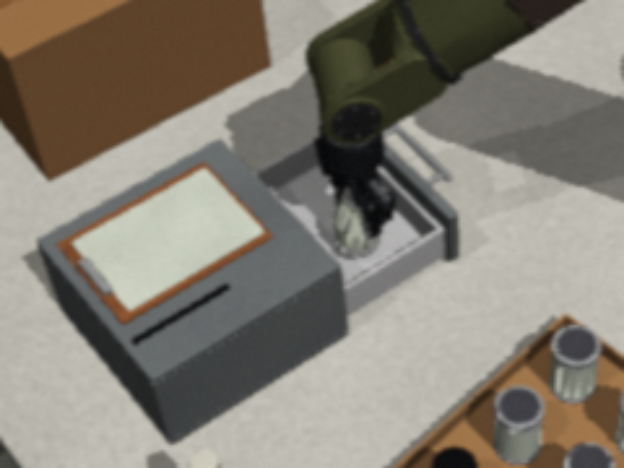

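The bent tin hangs upright over the drawer at (355,225), clear of the walls. Setting it down, then fetching the squashed one.

```bash
python3 - <<'E'
from h import *
h=bot.servo_line((545,-222,80),speed=40)
h=bot.servo_line((545,-222,69),speed=12,until_force=3); print(h); s=st("touch")
if not 66<s["ee_pos"][2]<78: raise SystemExit
bot.move_gripper(68); st("open")
bot.servo_line((545,-222,140),speed=60,until_force=8); bot.servo_line((545,-222,240),speed=150); st("up")
bot.move_gripper(70)
bot.move_to((432,315.5,200),ori(27)); c=cam("top"); d=cam("scene")
bot.servo_line((432,315.5,69),speed=80,until_force=8) and print("hit"); st("at sq")
bot.move_gripper(20,35); s=st("gripped")
a=cv2.resize(c["image"][190:300,360:490],(400,338)); b=cv2.resize(d["image"][120:230,220:350],(400,338)); cv2.imwrite("pics/pl1.png",np.hstack([a,b]))
w=cloud(c); m=(w[...,2]>55)&(w[...,2]<115)&(w[...,0]>485)&(w[...,0]<610)&(w[...,1]>-350)&(w[...,1]<-175); p=w[m]; print("bent",len(p),p.mean(0).round(),np.percentile(p[:,2],[2,98]).round())
E
```

```text
True
touch t 10.2 tcp [ 545.1 -222.    72.4] grip 54.9 F [0.5 0.9 5.1]
open t 10.5 tcp [ 544.5 -221.7   71.5] grip 68.2 F [0.1 0.7 0.2]
up t 12.6 tcp [ 544.7 -221.8  238.9] grip 67.9 F [-0.2 -0.9 -0.1]
at sq t 16.7 tcp [432.1 315.6  69.4] grip 70.2 F [ 0.1 -0.  -0.3]
gripped t 17.1 tcp [432.3 315.7  69.5] grip 34.9 F [-0.2  0.1  5.4]
bent 549 [ 535. -218.   95.] [ 65. 111.]
```

View pics/pl1.png

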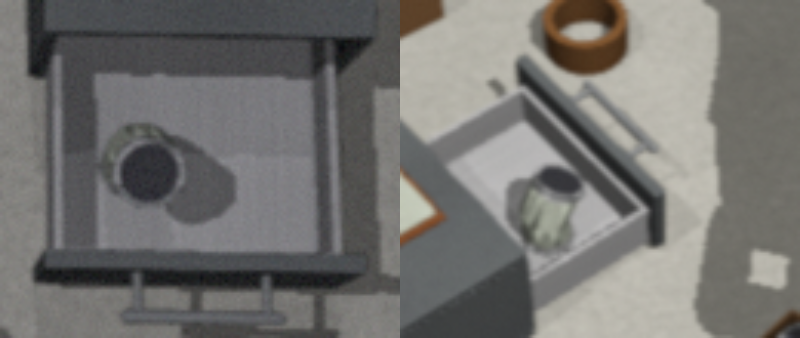

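The bent tin stands in the drawer at about (150,165) in the left crop. The squashed one is gripped at 34.9 mm, matching its width. Carrying it over.

```bash
python3 - <<'E'
from h import *
bot.servo_line((432,315.5,250),speed=120); s=st("lifted")
if s["grip_width"]<28: raise SystemExit
print(best((545,-316,250),(90,270)))
bot.move_to((545,-316,250),ori(90)); bot.servo_line((545,-316,95),speed=100)
h=bot.servo_line((545,-316,83),speed=12,until_force=3); print(h); s=st("touch")
if not 81<s["ee_pos"][2]<93: raise SystemExit
bot.move_gripper(50); st("open")
bot.servo_line((545,-316,150),speed=60,until_force=8); bot.servo_line((545,-316,250),speed=150); st("up")
bot.move_gripper(0); bot.move_to((370,-263,200),ori(90)); st("side")
c=cam("top"); d=cam("scene")
a=cv2.resize(c["image"][190:310,360:490],(400,369)); b=cv2.resize(d["image"][120:230,220:339],(400,369)); cv2.imwrite("pics/pl2.png",np.hstack([a,b]))
w=cloud(c); m=(w[...,2]>76)&(w[...,2]<94)&(w[...,0]>385)&(w[...,0]<440)&(w[...,1]>-340)&(w[...,1]<-180); p=w[m]; print("handle",len(p),np.median(p,0).round(1),np.percentile(p[:,0],[2,50,98]).round(),np.percentile(p[:,1],[2,98]).round())
E
```

```text
lifted t 18.8 tcp [431.8 315.4 249.3] grip 34.9 F [-0.2  0.2 -3.4]
[(np.float64(1.1459017205807691), 270, array([-0.58,  0.48,  1.27, -0.  ,  1.39,  0.99])), (np.float64(2.245435416417756), 90, array([-0.58,  0.48,  1.27, -0.  ,  1.39, -2.15]))]
True
touch t 23.4 tcp [ 545.1 -316.1   87.5] grip 35.2 F [ 0.9 -0.9  4.7]
open t 23.7 tcp [ 544.4 -315.6   86.4] grip 49.8 F [ 0.6 -0.5  0.8]
up t 25.7 tcp [ 544.7 -315.8  248.8] grip 49.8 F [ 0.3 -0.3 -0.7]
side t 27.1 tcp [ 371.  -263.6  200.9] grip -0.5 F [ 0.  -0.2  0.2]
handle 118 [ 416.6 -217.1   88.5] [411. 417. 438.] [-252. -200.]
```

View pics/pl2.png

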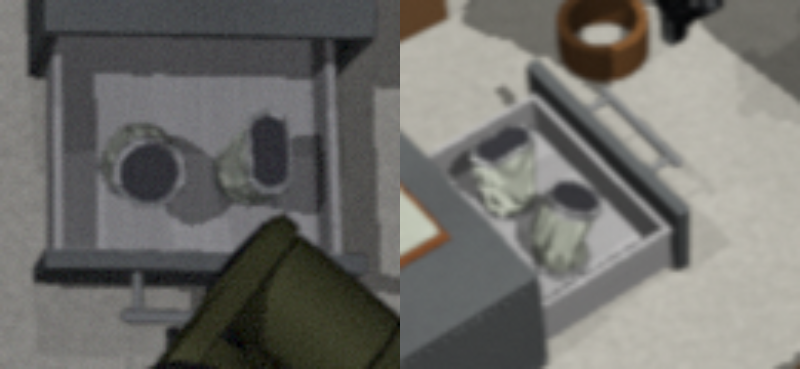

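Both tins stand in the drawer, at (148,170) and (265,155) in the left crop. Pushing the handle home.

```bash
python3 - <<'E'
from h import *
P=lambda x:(x,-263,93)
bot.servo_line(P(370),speed=100)
h=bot.servo_line(P(415),speed=25,until_force=1.5); s=st(f"contact {h}"); x0=s["ee_pos"][0]
if not 385<x0<416: raise SystemExit
h=bot.servo_line(P(x0+130),speed=45,until_force=15); st(f"push {h}")
if not h:
    h=bot.servo_line(P(x0+200),speed=25,until_force=14); st(f"home {h}")
E
```

```text
contact True t 29.5 tcp [ 399.1 -262.9   92.7] grip -0.2 F [ 0.2 -0.2 -0.1]
push False t 32.5 tcp [ 529.  -263.    93.1] grip 0.1 F [-0.2 -0.6 -0.8]
home True t 34.0 tcp [ 563.7 -263.    92.5] grip 0.2 F [-4.   0.3  3.1]
```

```bash
python3 - <<'E'
from h import *
bot.servo_line((470,-263,93),speed=80); bot.servo_line((470,-263,220),speed=150); bot.move_to((330,150,300),ori(90)); st()
c=cam("top"); d=cam("scene")
for n,k in(("top",c),("scene",d)):
    w=cloud(k)
    p=w[(w[...,2]>96)&(w[...,2]<108)&(w[...,0]>560)&(w[...,0]<650)&(w[...,1]>-390)&(w[...,1]<-140)]; print(n,"panel x",len(p),np.percentile(p[:,0],[2,50,98]).round(1))
    p=w[(w[...,2]>76)&(w[...,2]<94)&(w[...,0]>520)&(w[...,0]<612)&(w[...,1]>-330)&(w[...,1]<-195)]; print(n,"handle",len(p),np.median(p,0).round(1))
a=cv2.resize(c["image"][80:330,150:510],(575,400)); b=cv2.resize(d["image"][100:380,130:450],(225*1,197)); 
cv2.imwrite("pics/fin.png",a); cv2.imwrite("pics/fin2.png",cv2.resize(d["image"][110:370,130:450],(640,520)))
E
```

```text
t 38.0 tcp [330.4 149.6 299.8] grip -0.1 F [0.6 0.2 0.2]
top panel x 605 [614.  621.8 631.1]
top handle 287 [ 581.1 -268.6   88.6]
scene panel x 12 [582.7 616.  630.9]
scene handle 124 [ 583.7 -251.6   88.4]
```

View pics/fin2.png

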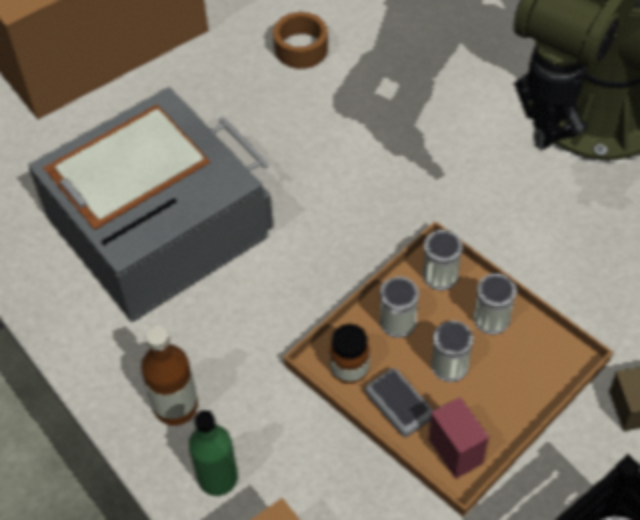

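View pics/fin.png

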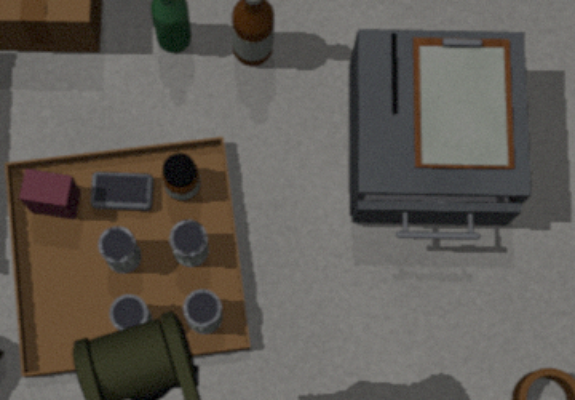

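The drawer's handle has moved 165 mm and hasn't sprung back, and the other goods are in place. I'll do one quick push to confirm it is at the hard stop.

```bash
python3 - <<'E'
from h import *
P=lambda x:(x,-263,93)
bot.move_to((500,-263,220),ori(90)); bot.servo_line(P(500),speed=120); bot.servo_line(P(553),speed=80)
h=bot.servo_line(P(590),speed=12,until_force=3); st(f"touch {h}")
h=bot.servo_line(P(590),speed=12,until_force=18); st(f"firm {h}")
bot.servo_line(P(500),speed=80); bot.servo_line((500,-263,220),speed=150)
bot.move_to((330,0,300),ori(90)); bot.dwell(0.5); st()
w=cloud(cam("top")); p=w[(w[...,2]>76)&(w[...,2]<94)&(w[...,0]>520)&(w[...,0]<612)&(w[...,1]>-330)&(w[...,1]<-195)]; print("handle",np.median(p,0).round(1))
T0=np.load("top0.npz")["w"]
for x,y in((568,125),(555,234),(459,100),(450,212)):
    r=[]
    for W in(T0,w):
        q=W[(np.hypot(W[...,0]-x,W[...,1]-y)<45)&(W[...,2]>80)&(W[...,2]<100)]; r.append(q.mean(0).round(1) if len(q) else None)
    print(r)
E
```

```text
touch True t 43.1 tcp [ 563.6 -262.9   92.5] grip -0.4 F [0.2 0.7 0.6]
firm True t 43.6 tcp [ 563.7 -262.8   91.8] grip -0.0 F [-1.9  0.   0.5]
 t 47.3 tcp [ 3.301e+02 -1.000e-01  3.000e+02] grip 0.2 F [-0.1  0.6  0.3]
handle [ 581.1 -270.6   88.1]
[array([567.9, 125. ,  89.6]), array([567.8, 125. ,  89.7])]
[array([555.1, 234.2,  90.3]), array([555.3, 234.2,  89.5])]
[array([458.8, 100. ,  89.7]), array([459. , 100. ,  89.6])]
[array([448.9, 212.2,  89.8]), array([449.1, 212.1,  89.8])]
```

```bash
python3 -c "
from h import *
bot.finish_job(); print('done')"
```

```text
the job is handed in; nothing more can be done
done
```

Both damaged tins are in the drawer and the drawer is shut. I handed the job in at about 47 s of the 72 s allowed.

- **Tins:** I set each tin down slowly until it touched the drawer floor, then let go. The pictures taken before closing showed both standing upright.
- **Drawer:** I pushed it shut by the handle, about 165 mm. After I let go, the handle stayed where it was. A second push met a hard stop after 0.1 mm, so the catch is holding it fully home.
- **Sound tins:** all four are within about 0.3 mm of where they started.
- **Other goods:** the jar, fish tin, packet and tape roll look unmoved in the last pictures. The tea box was mostly out of frame, and the arm went nowhere near it.

I couldn't see inside the closed drawer, so I haven't confirmed that the tins are still standing there. The main close was gentle, at 25 to 45 mm/s, and no check failed or disagreed.

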